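# Load the type holder into the blocking press

## Robot

A 7-joint arm with a two-finger parallel gripper is mounted at the origin on the work surface. World frame = base frame: x ahead of the robot, y to its left, z up, the work surface at z = 0. Lengths are in m, angles in degrees, forces in N, time in s.
With the tool pointing down it reaches from about 0.425 to 0.875 m from the base axis. Payload 4.7 kg.
Tool frame: the origin (TCP) lies at the centre of the arm's flange, where the gripper is bolted on; the fingertips stand 182 mm ahead of it and the grasp point (between the pads) lies 164 mm ahead of it; z points along the fingers, x is the direction in which the jaws open and shut, and the axes are right-handed (so a half turn about z gives the same grasp; the last joint's range is limited). The gripper opens to 87 mm and grips with 3 to 60 N. Pads are 19 mm wide; open, the fingers measure 117 mm over their backs; the gripper's body (75 mm by 190 mm) begins 51 mm behind the grasp point.
Start: joints at [-68.807, 18.392, -4.016, 83.108, 1.295, 78.541, -3.26], TCP at [0.226, 0.609, 0.405] pointing down, gripper open.
Joint ranges: [-163.93, 163.93], [-17.29, 119.83], [-79.2, 71.16], [3.27, 140.29], [-89.18, 269.18], [5.43, 117.66], [-154.24, 154.24]. Speed limits (degrees/s): [147.25, 147.25, 180, 180, 180, 180, 180].

## Interface

Orientations are given as [roll, pitch, yaw] about the fixed x, y, z axes, in that order (R = Rz(yaw) Ry(pitch) Rx(roll)).
In Python, from cell import env gives the robot as it stands. The module is installed in compiled form; this text tells all that it offers.
- The arm moves only by the tool carry_out, never from a script. Its argument "increments" is a list of rows, each a list of 5 numbers: the shift along the world's x, y, z in m, then the turn about the world's z in degrees, then the gripper's target within -1 to 1 (shut at 1, half-way at 0, fully open at -1). In form: [[dx, dy, dz, spin, jaw], ...]. A call has 1 to 20 rows; each row is the pose to reach, as a shift and turn from the pose commanded when the call began; what a row does not reach only later rows make up. A row lasts 1/10 s, in which the tool goes at most 50 mm and 8.59 degrees, less where a joint would pass 70% of its speed; a pose out of reach is approached as far as the arm can. A call with a gripper value outside its range is refused whole. The fingers move at their own pace and stop on an object; "grip_force" is the grip in N (left out, the last holds). Time passes only in rows, so rows that repeat a pose let the fingers close. It gives the time, the measured TCP pose, the force and the opening at its end, in the units of the state.
- env.get_obs(): the state, without advancing time (a new reading comes with each control period).
- env.read_camera(name): name is "scene" or "top" or "wrist"; returns (picture, depth): 420x560x3 uint8, red, green, blue; 420x560 float32, m along the optical axis (not along the pixel's ray), 0 where there is no reading.
- env.get_calibration(name): a dict with "K" (3x3 intrinsics, pixels), "camera_from_world" (4x4, takes a point from world to camera coordinates); the wrist camera has in their place "T_tool_cam" (4x4, takes a point from camera to tool coordinates, whose origin is the TCP and whose axes are the tool frame's). Camera axes: x right, y down, z forward; pixel columns grow to the right and rows downward; lengths in m; the calibration is good to about 2 mm. A picture is of the moment at which its call begins: read the wrist's pose just before it. get_calibration takes no time and is no camera call.
- env.sign_off(): hands the job in, once; it reports no verdict.
The state is a dict: "time_s": time; "qpos": joint angles; "joint_velocities": joint speeds; "effort": joint torques, N m; "tool_pos": TCP position; "tool_rot": TCP orientation; "force": force on the tool from outside, world axes, zero at the start; "wrist_torque": the same for the moment, N m; "grip_width": finger opening in m.
Only numpy, scipy, OpenCV 4.12 (cv2) and the standard library are available. Lean on these libraries where they do the work, as an engineer would, in place of code of your own. Each camera call takes 0.05 s, during which the arm holds its last target.

## Task

In this bookbinder's workshop, load the wide type holder into the blocking press: set it flat on the open front of the press bed and slide it by its handle between the two guides, under the pressure plate, until it is fully home against the stop at the back. Leave it there, and leave the narrow type holder where it lies.

Things in the scene. Friction and masses are not known exactly. Their poses are not given: they have to be found in the camera images.
- wide_holder: Loose, 0.2-0.3 kg, in mm: aluminium block 70 (x) by 80 (y) by 14 high, three raised brass type lines on top (to 22 high), dark wooden handle. Origin: centre of the block's underside; x: level, away from the handle (goes into the press first); z up. Handle: bar along x from -125 to -45, 22 wide, 6 to 40 above the underside; grip across it from above near x = -85. Handle points about to -y.
- narrow_holder: Bystander, leave alone: a type holder of the same length, handle and axes, but its block is only 44 mm wide with a single brass line. It and the wide one lie side by side about 170 mm apart, either one nearer the robot.
- press: Grey press, fixed (mm). Origin: on the bench, under where the centre of the wide holder's block belongs when home; x: level, the way the holder slides in (roughly +y); z up. Steel bed 140 wide, top 12 above the bench, x from -150 (open front) to 125. Fixed pressure plate over x -35 to 35, 62 to 80 above the bench; C-frame's arm above it, from x = 0 back, 157 to 212 high; column behind.
- press_mouth (a point): Point on the bed's top (12 mm above the bench) at the mouth between the guides, 64 mm in front of home: press x = -64, y = 0, same axes. Two guides, 10 high above the bed, leave a channel 92 wide from press x = -35 to 35 and flare in front to about 115 wide at this point. The stop's face is at press x = 35, where the front edge of the wide block rests when home.

How it is judged:
By the outcome, as a careful person would: the job done as asked, in the order asked, and still so for the second after the job is handed in, with the robot touching nothing.
It also fails if it takes over 40 s, if anything falls off the work surface, if the arm or the gripper's body presses on something with over 40 N, if the wrist force passes 120 N, or if a joint passes its speed limit or range.

## Working session

There is one attempt and no reset: what is moved stays moved. The work goes in short steps, Python scripts to look and compute and a tool call to move; the robot and the scene stay as the last step left them, time stands still between calls to the robot, and variables do not carry over. Pictures are saved under pics/ and viewed, and the job is handed in when it is done.

Besides the shell and the picture viewer there is one more tool, called after "Emit:" by a JSON object that holds its "op" and its "data", one argument or row to a line. carry_out: Moves the arm, as the interface text tells. Its arguments: {"type":"object","properties":{"increments":{"type":"array"},"grip_force":{"type":"number"}},"required":["increments"]}

```bash
mkdir -p pics; cat > h.py <<'E'
import numpy as np, cv2
from cell import env
def snap(n,f):
    p,d=env.read_camera(n); cv2.imwrite('pics/'+f+'.png',p[:,:,::-1]); np.save('pics/'+f+'.npy',d); return p,d
E
python3 - <<'E'
from h import *
o=env.get_obs(); print(o)
for n in('scene','top'):
    snap(n,n+'0'); c=env.get_calibration(n); print(n,c)
E
```

```text
{'time_s': 0.0, 'qpos': array([-68.80610363,  18.44059597,  -4.01502341,  83.17624015,
         1.29460317,  78.54106929,  -3.26032745]), 'joint_velocities': array([ 0.01503648, -0.00506042, -0.0343933 ,  0.1056494 ,  0.10587113,
       -0.06893361,  0.10454403]), 'effort': array([ 1.11337145e-04, -4.91291070e+01, -4.03765664e-01, -3.12535071e+01,
       -6.38781628e-02,  4.37754253e-02,  1.75299974e-04]), 'tool_pos': array([0.22638462, 0.609079  , 0.40363196]), 'tool_rot': array([1.79994399e+02, 1.12683414e-01, 6.96149887e+01]), 'force': array([ 0.8137648 , -0.39905784, -0.27719349]), 'wrist_torque': array([ 0.01094345, -0.00737843,  0.02893941]), 'grip_width': 0.08680132882384028}
scene {'K': array([[452.65331918,   0.        , 276.56258289],
       [  0.        , 452.65331918, 204.29930149],
       [  0.        ,   0.        ,   1.        ]]), 'camera_from_world': array([[-0.15340834,  0.98802644, -0.0164208 ,  0.03466575],
       [ 0.78381598,  0.11154819, -0.61089239, -0.39301384],
       [-0.60174612, -0.10658687, -0.79154333,  1.19990881],
       [ 0.        ,  0.        ,  0.        ,  1.        ]])}
top {'K': array([[546.47809065,   0.        , 273.28771006],
       [  0.        , 546.47809065, 215.20931578],
       [  0.        ,   0.        ,   1.        ]]), 'camera_from_world': array([[-0.00260905, -0.99999342, -0.00251948,  0.08121099],
       [-0.99225743,  0.0029017 , -0.12416429,  0.51808525],
       [ 0.12417078,  0.00217602, -0.99225848,  1.10271849],
       [ 0.        ,  0.        ,  0.        ,  1.        ]])}
```

View pics/scene0.png

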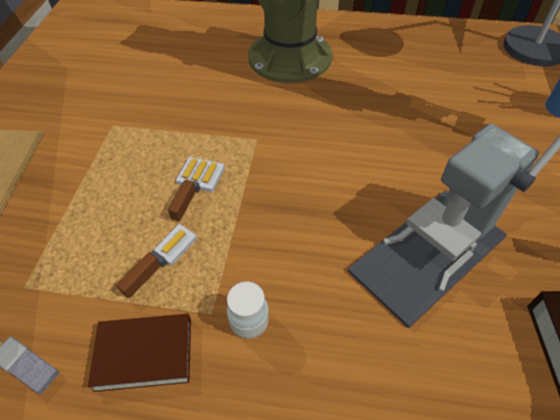

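View pics/top0.png

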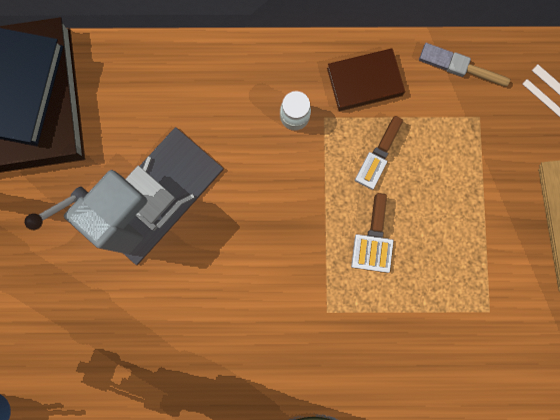

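```bash
python3 - <<'E'
import cv2
a=cv2.imread('pics/top0.png')
w=cv2.resize(a[110:290,310:430],None,fx=4,fy=4,interpolation=cv2.INTER_CUBIC)[:, :]
cv2.imwrite('pics/w.png',cv2.resize(a[140:280,310:430],None,fx=4.2,fy=4.2,interpolation=cv2.INTER_CUBIC))
cv2.imwrite('pics/p.png',cv2.resize(a[120:270,60:230],None,fx=4,fy=4,interpolation=cv2.INTER_CUBIC))
b=cv2.imread('pics/scene0.png')
cv2.imwrite('pics/ps.png',cv2.resize(b[120:330,340:540],None,fx=2.8,fy=2.8,interpolation=cv2.INTER_CUBIC))
E
```

```text
(no output)
```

View pics/w.png

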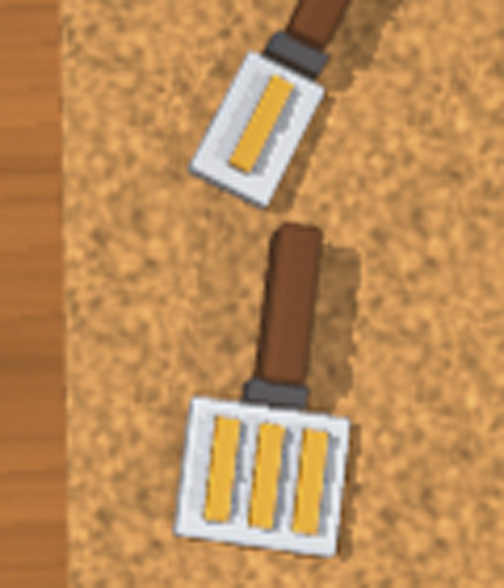

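View pics/p.png

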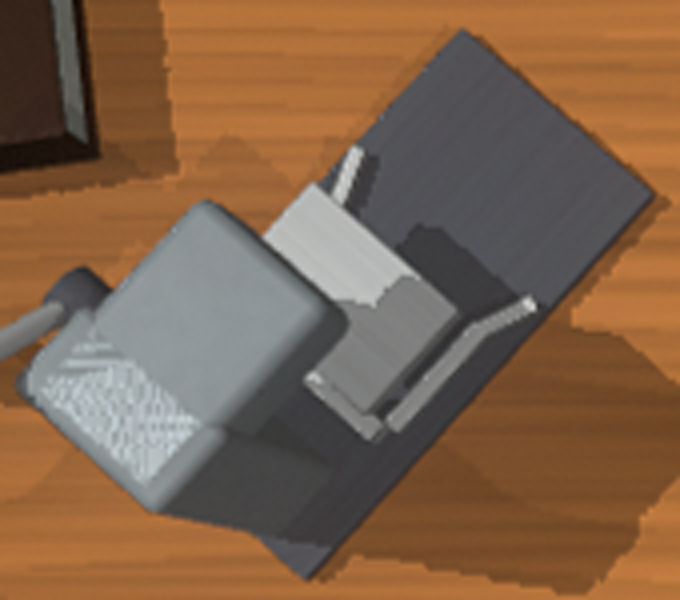

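View pics/ps.png

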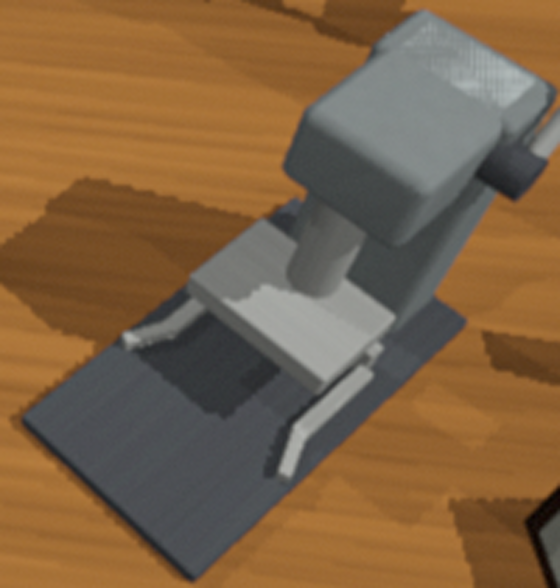

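The top view shows the wide holder's block at about (372,254) px, with its handle up-image. The narrow one is above it at about (372,170). The bed corners are at about (176,127), (224,168) and (137,264).

```bash
cat >> h.py <<'E'
def ray(n,uv,z):
    c=env.get_calibration(n); T=c['camera_from_world']; R=T[:3,:3]; C=-R.T@T[:3,3]
    d=R.T@np.linalg.inv(c['K'])@np.array([uv[0],uv[1],1]); return C+d*(z-C[2])/d[2]
E
python3 - <<'E'
from h import *
print('bed')
P=[]
for u in [(463,30),(655,193),(308,578)]:
    P.append(ray('top',(60+u[0]/4,120+u[1]/4),.012)); print(P[-1])
for u in [(22,420),(192,578),(465,320)]:
    print('s',ray('scene',(340+u[0]/2.8,120+u[1]/2.8),.012))
def an(v): return np.degrees(np.arctan2(v[1],v[0])), np.linalg.norm(v[:2])
print(an(P[2]-P[1]),an(P[0]-P[1]))
print('block')
im=cv2.imread('pics/top0.png')
B=[ray('top',(310+u[0]/4.2,140+u[1]/4.2),.014) for u in [(192,397),(350,420),(333,556),(175,534)]]
for b in B: print(b)
print(np.mean(B,0), [an(B[(i+1)%4]-B[i]) for i in range(4)])
H=[ray('top',(310+u[0]/4.2,140+u[1]/4.2),.04) for u in [(298,228),(278,378)]]
print('handle',H,an(H[1]-H[0]))
# guide tips from top at z=.022, and rails
for u in [(531,302),(357,152),(395,425),(470,340)]:
    print('guide',ray('top',(60+u[0]/4,120+u[1]/4),.022))
for u in [(287,470),(130,338)]:
    print('gs',ray('scene',(340+u[0]/2.8,120+u[1]/2.8),.022))
E
```

```text
bed
[0.71232351 0.28991627 0.012     ]
[0.62236184 0.18548107 0.012     ]
[0.4177513 0.3652686 0.012    ]
s [0.6303249 0.1890717 0.012    ]
s [0.71938627 0.29124412 0.012     ]
s [0.51391565 0.47131866 0.012     ]
(np.float64(138.6948194410095), np.float64(0.2723766389470548)) (np.float64(49.2580168999087), np.float64(0.1378398103457542))
block
[ 0.47920773 -0.09324995  0.014     ]
[ 0.46745724 -0.17189775  0.014     ]
[ 0.39990526 -0.16145398  0.014     ]
[ 0.41097999 -0.083356    0.014     ]
[ 0.43938756 -0.12748942  0.014     ] [(np.float64(-98.49750097792597), np.float64(0.0795207458035641)), (np.float64(171.2114584530435), np.float64(0.0683545425982678)), (np.float64(81.92894478664813), np.float64(0.0788792972867294)), (np.float64(-8.251151607929623), np.float64(0.06894138192147849))]
handle [array([ 0.56039501, -0.14343366,  0.04      ]), array([ 0.48610312, -0.13164087,  0.04      ])] (np.float64(170.98035766784898), np.float64(0.07522203324766939))
guide [0.56194768 0.24935152 0.022     ]
guide [0.64291791 0.34310619 0.022     ]
guide [0.4970305  0.31948813 0.022     ]
guide [0.54182597 0.28110398 0.022     ]
gs [0.6473302  0.34630863 0.022     ]
gs [0.56613245 0.25334867 0.022     ]
```

Emit:
{"op": "carry_out", "data": {
  "increments": [
    [0.02,-0.05,0.02,1,-1],
    [0.04,-0.1,0.03,2,-1],
    [0.06,-0.145,0.03,3,-1],
    [0.08,-0.19,0.03,4,-1],
    [0.1,-0.235,0.03,5,-1],
    [0.12,-0.28,0.03,6,-1],
    [0.14,-0.33,0.03,7,-1],
    [0.16,-0.375,0.03,8,-1],
    [0.18,-0.42,0.03,9,-1],
    [0.2,-0.465,0.03,10,-1],
    [0.22,-0.51,0.03,11,-1],
    [0.235,-0.555,0.03,12,-1],
    [0.25,-0.6,0.03,12,-1],
    [0.27,-0.645,0.01,12,-1],
    [0.285,-0.69,0,12,-1],
    [0.3,-0.735,-0.01,12,-1],
    [0.304,-0.75,-0.02,12,-1],
    [0.304,-0.75,-0.02,12,-1],
    [0.304,-0.75,-0.02,12,-1]
  ],
  "grip_force": 50
}}

```text
time_s: 2.0
tool_pos: [0.5303, -0.1403, 0.3843]
tool_rot: [-179.9, -0.0, 81.6]
force: [0.8, 1.0, 0.2]
grip_width: 0.087
```

```bash
python3 - <<'E'
from h import *
o=env.get_obs(); print(o['time_s'],o['tool_pos'],o['tool_rot'])
np.save('pics/pose1.npy',np.r_[o['tool_pos'],o['tool_rot']])
snap('wrist','wr1'); print(env.get_calibration('wrist'))
E
```

```text
2.0 [ 0.53026907 -0.14031469  0.38426076] [-1.79911475e+02 -2.25726706e-02  8.15817153e+01]
{'K': array([[304.29865319,   0.        , 276.95754885],
       [  0.        , 304.29865319, 212.56597288],
       [  0.        ,   0.        ,   1.        ]]), 'T_tool_cam': array([[ 9.99999884e-01,  1.24433958e-04,  4.64568147e-04,
         9.06948896e-04],
       [-2.34747472e-04,  9.69355544e-01,  2.45661909e-01,
        -6.71785082e-02],
       [-4.19763025e-04, -2.45661990e-01,  9.69355461e-01,
         1.95998010e-02],
       [ 0.00000000e+00,  0.00000000e+00,  0.00000000e+00,
         1.00000000e+00]])}
```

View pics/wr1.png

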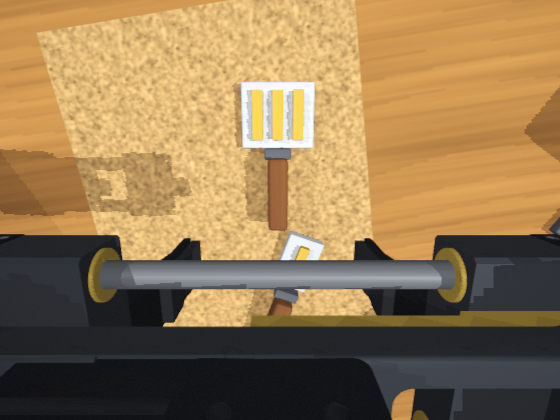

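```bash
cat >> h.py <<'E'
from scipy.spatial.transform import Rotation as Ro
def wray(pose,uv,z):
    c=env.get_calibration('wrist'); R=Ro.from_euler('xyz',pose[3:],degrees=True).as_matrix(); T=c['T_tool_cam']
    C=R@T[:3,3]+pose[:3]; d=R@T[:3,:3]@np.linalg.inv(c['K'])@np.array([uv[0],uv[1],1]); return C+d*(z-C[2])/d[2]
E
python3 - <<'E'
from h import *
p=np.load('pics/pose1.npy')
im=cv2.imread('pics/wr1.png'); hsv=cv2.cvtColor(im,cv2.COLOR_BGR2HSV)
m=((hsv[...,1]<60)&(hsv[...,2]>150)).astype(np.uint8); m[165:]=0
n,l,s,c=cv2.connectedComponentsWithStats(m); k=1+np.argmax(s[1:,4]); print(s[k])
r=cv2.minAreaRect(np.argwhere(l==k)[:,::-1].astype(np.float32)); bx=cv2.boxPoints(r); print(bx)
B=np.array([wray(p,u,.014) for u in bx]); print(B.mean(0)); print(B)
h=[wray(p,u,.04) for u in [(278,159),(278,230)]]; print(h)
for n,uv in (('scene',None),):
    a=cv2.imread('pics/scene0.png'); cv2.imwrite('pics/ws.png',cv2.resize(a[145:225,155:240],None,fx=7,fy=7,interpolation=cv2.INTER_CUBIC))
E
```

```text
[ 240   82   75   67 3175]
[[240.  82.]
 [314.  82.]
 [314. 148.]
 [240. 148.]]
[ 0.44273034 -0.12610025  0.014     ]
[[ 0.40265038 -0.16030351  0.014     ]
 [ 0.41424375 -0.08176879  0.014     ]
 [ 0.48311745 -0.08986233  0.014     ]
 [ 0.47090979 -0.17246638  0.014     ]]
[array([ 0.48742269, -0.13166572,  0.04      ]), array([ 0.56488031, -0.1430442 ,  0.04      ])]
```

View pics/ws.png

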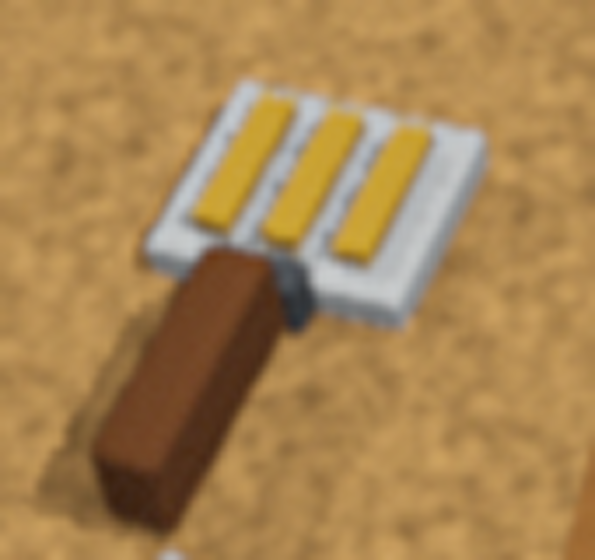

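Emit:
{"op": "carry_out", "data": {
  "increments": [
    [0.002,0,-0.04,0,-1],
    [0.002,0,-0.08,0,-1],
    [0.002,0,-0.12,0,-1],
    [0.002,0,-0.15,0,-1],
    [0.002,0,-0.175,0,-1],
    [0.002,0,-0.194,0,-1],
    [0.002,0,-0.194,0,-1],
    [0.002,0,-0.194,0,1],
    [0.002,0,-0.194,0,1],
    [0.002,0,-0.194,0,1],
    [0.002,0,-0.194,0,1],
    [0.002,0,-0.194,0,1],
    [0.002,0,-0.194,0,1],
    [0.002,0,-0.194,0,1]
  ],
  "grip_force": 55
}}

```text
time_s: 3.45
tool_pos: [0.5324, -0.1408, 0.1909]
tool_rot: [180.0, -0.0, 81.6]
force: [-0.1, 0.6, 0.4]
grip_width: 0.0392
```

Emit:
{"op": "carry_out", "data": {
  "increments": [
    [0,0,0,0,1],
    [0,0,0,0,1],
    [0,0,0,0,1],
    [0,0,0,0,1],
    [0,0,0,0,1],
    [0,0,0,0,1]
  ]
}}

```text
time_s: 4.05
tool_pos: [0.5324, -0.1407, 0.1907]
tool_rot: [-180.0, -0.0, 81.6]
force: [0.2, 0.2, -0.1]
grip_width: 0.0217
```

Emit:
{"op": "carry_out", "data": {
  "increments": [
    [0,0,0.02,0,1],
    [0,0,0.05,0,1],
    [0,0,0.09,0,1],
    [0,0.01,0.12,0,1],
    [0.005,0.04,0.12,-1,1],
    [0.01,0.08,0.12,-3,1],
    [0.02,0.12,0.12,-6,1],
    [0.035,0.16,0.12,-10,1],
    [0.055,0.2,0.12,-14,1],
    [0.08,0.235,0.12,-18,1],
    [0.105,0.27,0.12,-22,1],
    [0.13,0.3,0.12,-26,1],
    [0.155,0.325,0.11,-30,1],
    [0.17,0.34,0.1,-32,1],
    [0.177,0.346,0.09,-33,1],
    [0.177,0.346,0.08,-33,1],
    [0.177,0.346,0.07,-33,1],
    [0.177,0.346,0.07,-33,1]
  ]
}}

```text
time_s: 5.85
tool_pos: [0.7083, 0.2034, 0.2588]
tool_rot: [-179.9, 0.2, 48.5]
force: [-0.4, -0.3, -2.9]
grip_width: 0.022
```

```bash
python3 - <<'E'
from h import *
o=env.get_obs(); print(o['time_s'],o['tool_pos'],o['tool_rot'],o['force'],o['grip_width'])
np.save('pics/pose2.npy',np.r_[o['tool_pos'],o['tool_rot']])
snap('wrist','wr2'); snap('scene','sc2')
E
```

```text
5.85 [0.70832262 0.20337427 0.25876918] [-179.90546228    0.20756259   48.51350641] [-0.39247709 -0.29494023 -2.88594751] 0.022021345316740142
```

View pics/wr2.png

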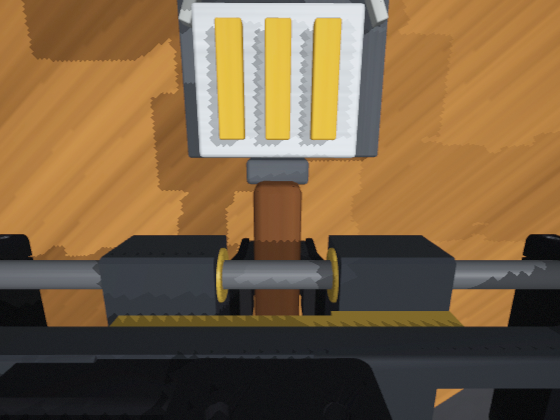

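View pics/sc2.png

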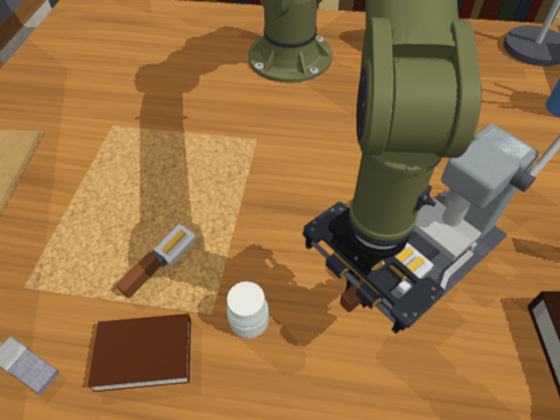

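```bash
python3 - <<'E'
from h import *
im=cv2.imread('pics/wr2.png')
cv2.imwrite('pics/wr2z.png',cv2.resize(im[0:170,170:400],None,fx=3.4,fy=3.4,interpolation=cv2.INTER_CUBIC))
E
```

```text
(no output)
```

View pics/wr2z.png

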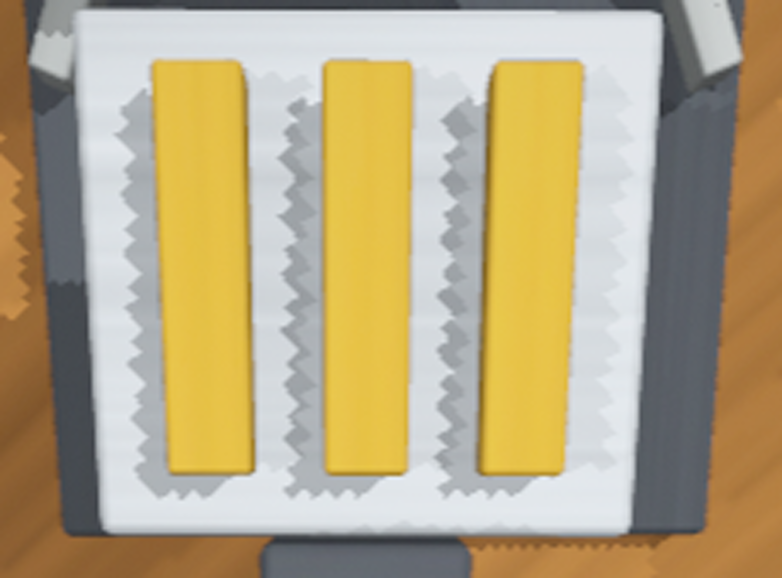

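```bash
python3 - <<'E'
from h import *
p=np.load('pics/pose2.npy')
f=lambda u,z: wray(p,(170+u[0]/3.4,u[1]/3.4),z)
L0,L1,R0,R1=[f(u,.012) for u in [(65,533),(32,100),(705,530),(735,100)]]
GL=f((33,62),.022);GR=f((740,60),.022)
GLi=f((70,75),.022);GRi=f((705,83),.022)
B=[f(u,.082) for u in [(76,12),(662,12),(630,530),(104,532)]]
an=lambda v:(round(np.degrees(np.arctan2(v[1],v[0])),2),round(np.linalg.norm(v[:2]),4))
print('bed',an(L1-L0),an(R1-R0),an(L0-R0)); print(an(B[0]-B[3]),an(B[1]-B[2]),an(B[0]-B[1]),an(B[3]-B[2]))
e=np.array([np.cos(np.radians(138.7)),np.sin(np.radians(138.7))]); n=np.array([-e[1],e[0]])
for k,v in dict(L0=L0,L1=L1,R0=R0,R1=R1,GL=GL,GR=GR,GLi=GLi,GRi=GRi,bc=np.mean(B,0),b0=B[0],b1=B[1],b2=B[2],b3=B[3],tcp=p[:3]).items():
    d=v[:2]-np.array([.558,.338]); print(k,np.round([d@e,d@n],4))
E
```

```text
bed (np.float64(138.93), np.float64(0.084)) (np.float64(139.08), np.float64(0.0833)) (np.float64(-131.2), np.float64(0.1385))
(np.float64(138.15), np.float64(0.0685)) (np.float64(138.53), np.float64(0.0681)) (np.float64(-131.54), np.float64(0.0783)) (np.float64(-131.25), np.float64(0.0788))
L0 [-0.1488  0.0668]
L1 [-0.0647  0.0671]
R0 [-0.1485 -0.0717]
R1 [-0.0653 -0.0712]
GL [-0.0614  0.0635]
GR [-0.0616 -0.0684]
GLi [-0.0636  0.0567]
GRi [-0.0654 -0.0622]
bc [-0.1099  0.0011]
b0 [-0.0756  0.0401]
b1 [-0.0759 -0.0382]
b2 [-0.1441 -0.038 ]
b3 [-0.1441  0.0407]
tcp [-0.2018  0.0019]
```

Emit:
{"op": "carry_out", "data": {
  "increments": [
    [-0.001,0.0065,0,0.5,1],
    [-0.001,0.0065,-0.02,0.5,1],
    [-0.001,0.0065,-0.04,0.5,1],
    [-0.001,0.0065,-0.048,0.5,1],
    [-0.001,0.0065,-0.052,0.5,1],
    [-0.001,0.0065,-0.055,0.5,1],
    [-0.001,0.0065,-0.057,0.5,1],
    [-0.001,0.0065,-0.057,0.5,1]
  ]
}}

```text
time_s: 6.75
tool_pos: [0.7087, 0.2118, 0.2043]
tool_rot: [180.0, -0.0, 49.1]
force: [-0.5, 0.4, -2.1]
grip_width: 0.0217
```

```bash
python3 - <<'E'
from h import *
o=env.get_obs(); print(o['time_s'],o['tool_pos'],o['tool_rot'],o['force'],o['wrist_torque'],o['grip_width'])
np.save('pics/pose3.npy',np.r_[o['tool_pos'],o['tool_rot']])
p,_=snap('wrist','wr3'); cv2.imwrite('pics/wr3z.png',cv2.resize(p[0:250,100:460,::-1],None,fx=2.2,fy=2.2,interpolation=cv2.INTER_CUBIC))
E
```

```text
6.75 [0.70866076 0.21177586 0.20434641] [ 1.79974290e+02 -4.58639342e-02  4.91122436e+01] [-0.47592431  0.3857076  -2.10572019] [-0.07282869 -0.05517542 -0.01967409] 0.021679491981177995
```

View pics/wr3z.png

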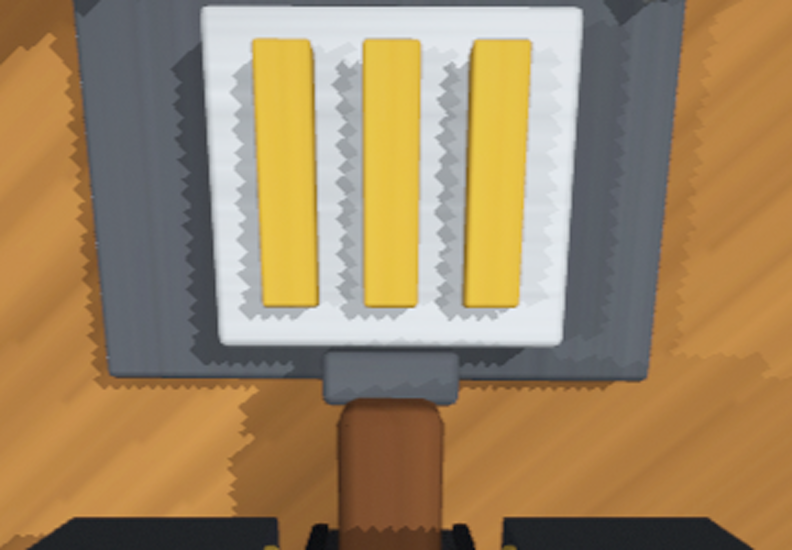

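Emit:
{"op": "carry_out", "data": {
  "increments": [
    [-0.0016,-0.0018,-0.001,0,1],
    [-0.0016,-0.0018,-0.002,0,1],
    [-0.0016,-0.0018,-0.002,0,1]
  ]
}}

```text
time_s: 7.1
tool_pos: [0.707, 0.2097, 0.2027]
tool_rot: [180.0, -0.0, 49.1]
force: [-0.9, -1.1, 2.4]
grip_width: 0.0216
```

```bash
python3 - <<'E'
from h import *
o=env.get_obs(); print(o['time_s'],o['tool_pos'],o['tool_rot'],o['force'],o['wrist_torque'],o['grip_width'])
q=np.r_[o['tool_pos'],o['tool_rot']]
p,_=snap('wrist','wr4'); cv2.imwrite('pics/wr4z.png',cv2.resize(p[0:250,100:460,::-1],None,fx=2.2,fy=2.2,interpolation=cv2.INTER_CUBIC))
pp=np.load('pics/pose3.npy')
f=lambda u,z: wray(pp,(100+u[0]/2.2,u[1]/2.2),z)
D=dict(L0=((110,377),.012),L1=((78,20),.012),R0=((649,380),.012),R1=((685,20),.012),b0=((202,8),.026),b1=((582,8),.026),b2=((562,345),.026),b3=((220,345),.026))
e=np.array([np.cos(np.radians(138.95)),np.sin(np.radians(138.95))]); n=np.array([-e[1],e[0]])
for k,(u,z) in D.items():
    d=f(u,z)[:2]-np.array([.5585,.3406]); print(k,np.round([d@e,d@n],4))
d=q[:2]-np.array([.5585,.3406]); print(d@e,d@n,e)
E
```

```text
7.1 [0.7069797  0.20969716 0.20272369] [ 1.79989240e+02 -3.08810196e-02  4.91018327e+01] [-0.87525265 -1.12308613  2.37536308] [-0.1445929   0.28735035  0.01442411] 0.021630548242807534
L0 [-0.1502  0.0698]
L1 [-0.0692  0.069 ]
R0 [-0.1506 -0.069 ]
R1 [-0.0687 -0.0691]
b0 [-0.0719  0.0372]
b1 [-0.0716 -0.042 ]
b2 [-0.1408 -0.0424]
b3 [-0.1411  0.0375]
-0.1979401696605308 0.0012094429414121085 [-0.75413677  0.65671739]
```

View pics/wr4z.png

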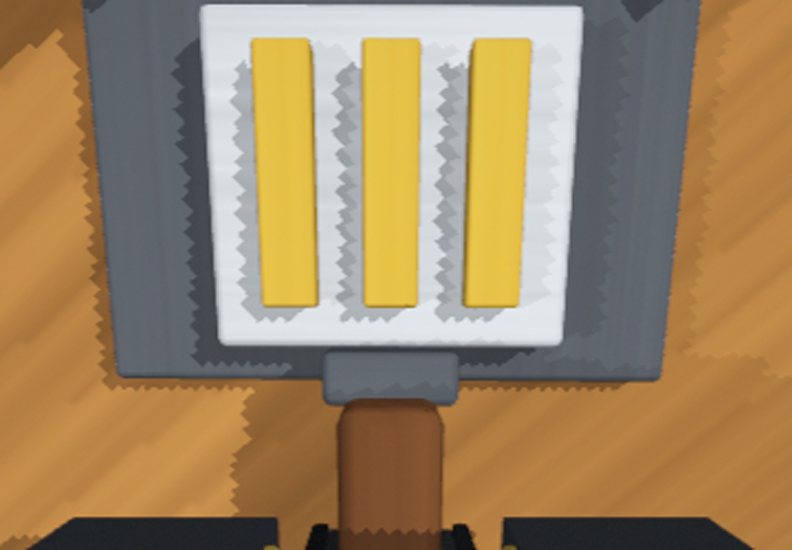

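Resting flat and centred on the bed, with both centrelines at about column 390 of the zoomed crop. Next is the slide.

Emit:
{"op": "carry_out", "data": {
  "increments": [
    [-0.0075,0.0066,0,0,1],
    [-0.0151,0.0131,0,0,1],
    [-0.0226,0.0197,0,0,1],
    [-0.0302,0.0263,0,0,1],
    [-0.0377,0.0328,0,0,1],
    [-0.0452,0.0394,0,0,1],
    [-0.0528,0.046,0,0,1],
    [-0.0603,0.0525,0,0,1],
    [-0.0679,0.0591,0,0,1],
    [-0.0724,0.063,0,0,1],
    [-0.0739,0.0644,0,0,1],
    [-0.0739,0.0644,0,0,1]
  ]
}}

```text
time_s: 8.35
tool_pos: [0.6325, 0.2754, 0.2025]
tool_rot: [180.0, -0.1, 49.2]
force: [2.1, -1.9, 6.0]
grip_width: 0.0216
```

```bash
python3 - <<'E'
from h import *
o=env.get_obs(); print(o['time_s'],o['tool_pos'],o['tool_rot'],o['force'],o['wrist_torque'],o['grip_width'])
q=np.r_[o['tool_pos'],o['tool_rot']]
p,_=snap('wrist','wr5'); cv2.imwrite('pics/wr5z.png',cv2.resize(p[0:250,100:460,::-1],None,fx=2.2,fy=2.2,interpolation=cv2.INTER_CUBIC))
snap('scene','sc5')
e=np.array([-.754137,.656717]);n=np.array([-e[1],e[0]]);d=q[:2]-np.array([.5585,.3406]); print(d@e,d@n)
E
```

```text
8.35 [0.63245626 0.27542622 0.20252222] [ 1.79987960e+02 -7.80394625e-02  4.91782881e+01] [ 2.09982924 -1.87053173  5.97155753] [-0.28054511 -0.25078213  0.09067253] 0.021618102832949466
-0.09857388205246141 0.0005816279880558686
```

View pics/wr5z.png

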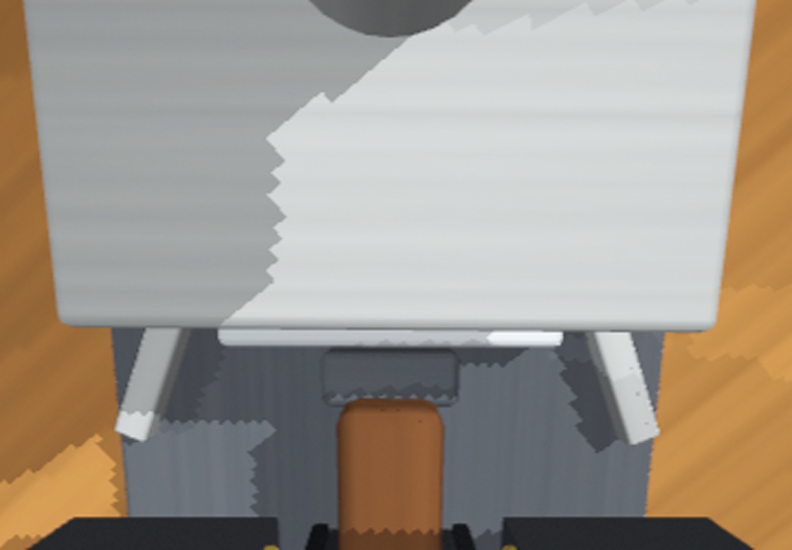

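View pics/sc5.png

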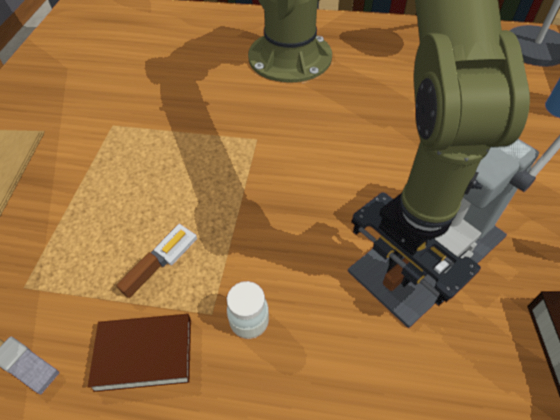

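Emit:
{"op": "carry_out", "data": {
  "increments": [
    [-0.0015,0.0013,0,0,1],
    [-0.003,0.0026,0,0,1],
    [-0.0038,0.0033,0,0,1],
    [-0.0045,0.0039,0,0,1],
    [-0.0045,0.0039,0,0,1]
  ]
}}

```text
time_s: 8.95
tool_pos: [0.6284, 0.2786, 0.2026]
tool_rot: [179.9, -0.1, 49.1]
force: [3.4, -2.4, 5.5]
grip_width: 0.0217
```

Emit:
{"op": "carry_out", "data": {
  "increments": [
    [-0.0008,0.0007,0,0,1],
    [-0.0008,0.0007,0,0,1]
  ]
}}

```text
time_s: 9.15
tool_pos: [0.6277, 0.2792, 0.2026]
tool_rot: [179.9, -0.1, 49.1]
force: [3.1, -3.3, 5.8]
grip_width: 0.0213
```

Emit:
{"op": "carry_out", "data": {
  "increments": [
    [-0.0008,0.0007,0,0,1],
    [-0.0008,0.0007,0,0,1]
  ]
}}

```text
time_s: 9.35
tool_pos: [0.6273, 0.2794, 0.2026]
tool_rot: [179.9, -0.1, 49.1]
force: [4.3, -3.3, 5.3]
grip_width: 0.0212
```

Emit:
{"op": "carry_out", "data": {
  "increments": [
    [-0.0008,0.0007,0,0,1],
    [-0.0008,0.0007,0,0,1]
  ]
}}

```text
time_s: 9.55
tool_pos: [0.6269, 0.2794, 0.2027]
tool_rot: [179.8, -0.1, 49.0]
force: [4.7, -4.2, 4.8]
grip_width: 0.0214
```

Emit:
{"op": "carry_out", "data": {
  "increments": [
    [-0.0008,0.0007,0,0,1],
    [-0.0008,0.0007,0,0,1]
  ]
}}

```text
time_s: 9.75
tool_pos: [0.6266, 0.2794, 0.2027]
tool_rot: [179.7, -0.1, 49.0]
force: [7.6, -5.8, 3.7]
grip_width: 0.0219
```

Emit:
{"op": "carry_out", "data": {
  "increments": [
    [-0.0008,0.0007,0,0,1],
    [-0.0015,0.0013,0,0,1],
    [-0.0015,0.0013,0,0,1]
  ]
}}

```text
time_s: 10.05
tool_pos: [0.626, 0.2796, 0.203]
tool_rot: [179.6, -0.2, 49.0]
force: [9.5, -7.0, 4.0]
grip_width: 0.0218
```

Emit:
{"op": "carry_out", "data": {
  "increments": [
    [-0.0015,0.0013,0,0,1],
    [-0.0015,0.0013,0,0,1]
  ]
}}

```text
time_s: 10.25
tool_pos: [0.6255, 0.2799, 0.2035]
tool_rot: [179.4, -0.2, 48.9]
force: [11.7, -7.0, 3.5]
grip_width: 0.0218
```

```bash
python3 - <<'E'
from h import *
o=env.get_obs(); print(o['time_s'],o['tool_pos'],o['tool_rot'],o['force'],o['wrist_torque'],o['grip_width'])
q=np.r_[o['tool_pos'],o['tool_rot']]
p,_=snap('wrist','wr6'); cv2.imwrite('pics/wr6z.png',cv2.resize(p[0:250,100:460,::-1],None,fx=2.2,fy=2.2,interpolation=cv2.INTER_CUBIC))
e=np.array([-.754137,.656717]);n=np.array([-e[1],e[0]]);d=q[:2]-np.array([.5585,.3406]); print(d@e,d@n)
for u in [(220,345),(562,345)]:
    w=wray(q,(100+u[0]/2.2,u[1]/2.2),.026)[:2]-np.array([.5585,.3406]); print(w@e,w@n)
E
```

```text
10.25 [0.62553928 0.27986332 0.20345244] [179.39402223  -0.2046388   48.91840089] [11.70474043 -7.00373424  3.5073044 ] [-1.66957172 -2.2381529  -0.06804907] 0.021758927261128665
-0.09044361234381228 0.0017779442170192713
-0.03521980289266543 0.03970770981264153
-0.035270219111438524 -0.03949956753065662
```

View pics/wr6z.png

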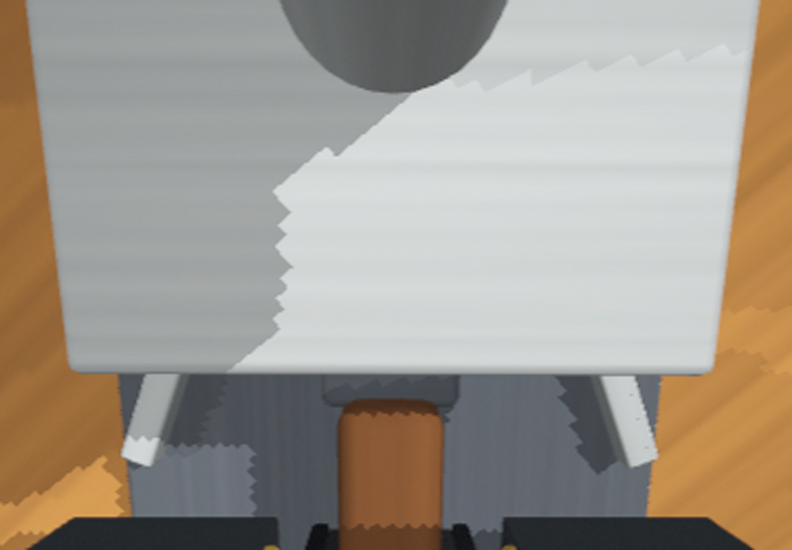

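Emit:
{"op": "carry_out", "data": {
  "increments": [
    [0,0,0,0,0.3],
    [0,0,0,0,0],
    [0,0,0,0,0],
    [0,0,0,0,0],
    [0,0,0,0,0]
  ]
}}

```text
time_s: 10.8
tool_pos: [0.6216, 0.2845, 0.2014]
tool_rot: [-179.9, 0.0, 49.2]
force: [0.2, 1.4, 0.6]
grip_width: 0.0425
```

```bash
python3 - <<'E'
from h import *
o=env.get_obs(); print(o['time_s'],o['tool_pos'],o['tool_rot'],o['force'],o['wrist_torque'],o['grip_width'])
q=np.r_[o['tool_pos'],o['tool_rot']];np.save('pics/pose7.npy',q)
p,_=snap('wrist','wr7'); cv2.imwrite('pics/wr7z.png',cv2.resize(p[0:250,100:460,::-1],None,fx=2.2,fy=2.2,interpolation=cv2.INTER_CUBIC))
E
```

```text
10.8 [0.62158306 0.28446533 0.20137238] [-1.79949569e+02  2.76329548e-02  4.91759413e+01] [0.19742698 1.42424854 0.62152796] [-0.07518527 -0.00610869 -0.02016551] 0.04246301667270897
```

View pics/wr7z.png

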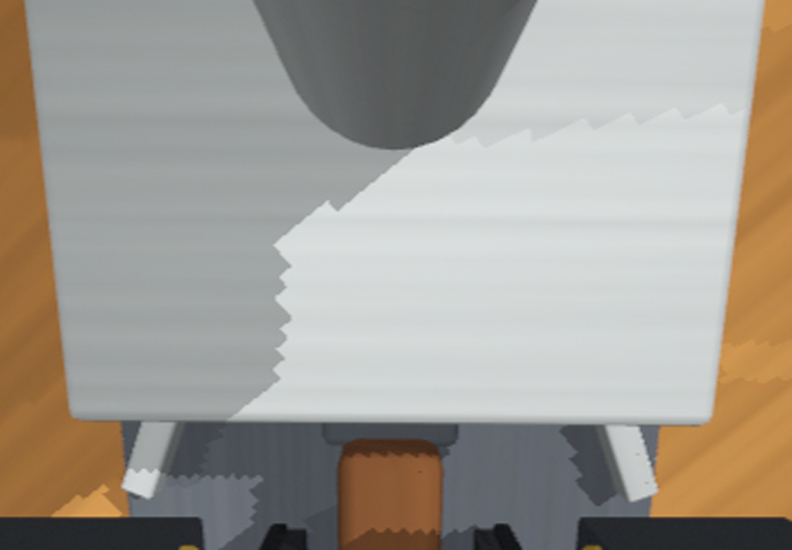

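Emit:
{"op": "carry_out", "data": {
  "increments": [
    [0.0075,-0.0066,0,0,0],
    [0.0151,-0.0131,0,0,0],
    [0.0226,-0.0197,0,0,0],
    [0.0302,-0.0263,0,0,0],
    [0.0302,-0.0263,0.03,0,-0.2],
    [0.0302,-0.0263,0.07,0,-0.2],
    [0.04,-0.035,0.11,0,-0.2],
    [0.06,-0.052,0.14,0,-0.2],
    [0.09,-0.079,0.16,0,-0.2],
    [0.1,-0.087,0.16,0,-0.2],
    [0.1,-0.087,0.16,0,-0.2]
  ]
}}

```text
time_s: 11.95
tool_pos: [0.7239, 0.1926, 0.3619]
tool_rot: [179.9, 0.0, 48.8]
force: [-0.3, 0.3, -0.6]
grip_width: 0.0525
```

```bash
python3 - <<'E'
from h import *
o=env.get_obs(); print(o['time_s'],o['tool_pos'],o['tool_rot'],o['force'])
q=np.r_[o['tool_pos'],o['tool_rot']];np.save('pics/pose8.npy',q)
p,_=snap('wrist','wr8'); cv2.imwrite('pics/wr8z.png',cv2.resize(p[0:240,140:420,::-1],None,fx=2.5,fy=2.5,interpolation=cv2.INTER_CUBIC))
p,_=snap('top','top8'); cv2.imwrite('pics/top8z.png',cv2.resize(p[100:280,60:260,::-1],None,fx=3.3,fy=3.3,interpolation=cv2.INTER_CUBIC))
E
```

```text
11.95 [0.72394757 0.19257805 0.36188478] [1.79863206e+02 3.28078286e-02 4.87993746e+01] [-0.258358    0.31355228 -0.62544193]
```

View pics/wr8z.png

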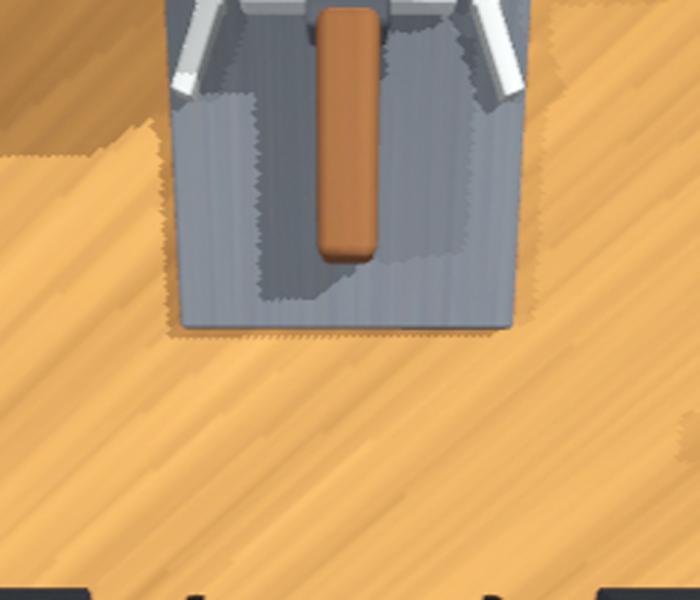

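View pics/top8z.png

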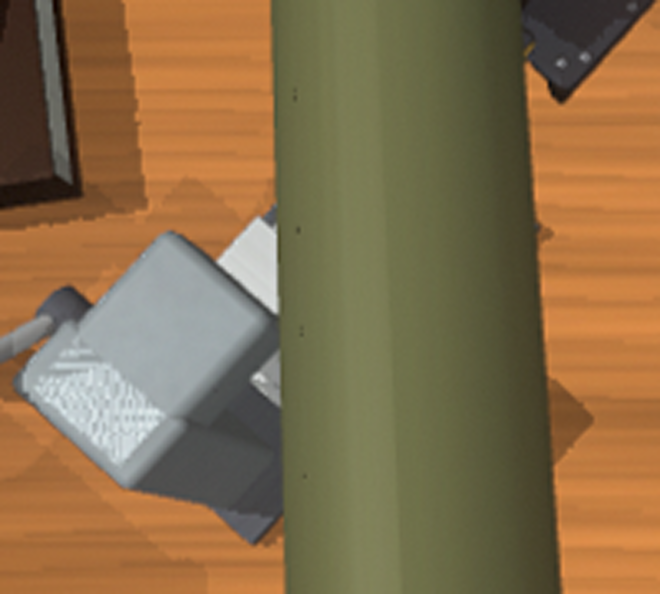

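```bash
python3 - <<'E'
from h import *
q=np.load('pics/pose8.npy')
e=np.array([-.754137,.656717]);n=np.array([-e[1],e[0]])
for k,u,z in [('bedL',(182,326),.012),('bedR',(512,327),.012),('handle end top',(347,250),.052),('handle end lower edge',(347,262),.03),('handle front top',(348,8),.052),('blk rear bottomL',(243,14),.012),('blk rear topL',(243,2),.026),('blk rear bot R',(455,14),.012),('gl',(172,88),.022),('gr',(524,90),.022)]:
    w=wray(q,(140+u[0]/2.5,u[1]/2.5),z)[:2]-np.array([.5585,.3406]); print(k,np.round([w@e,w@n],4))
im=cv2.imread('pics/wr8.png'); cv2.imwrite('pics/wr8c.png',cv2.resize(im[0:45,200:360],None,fx=5,fy=5,interpolation=cv2.INTER_CUBIC))
E
```

```text
bedL [-0.1498  0.0695]
bedR [-0.1506 -0.0688]
handle end top [-0.1242  0.0006]
handle end lower edge [-0.1263  0.0005]
handle front top [-0.0478  0.0002]
blk rear bottomL [-0.035  0.04 ]
blk rear topL [-0.0362  0.0382]
blk rear bot R [-0.0352 -0.0409]
gl [-0.0631  0.0665]
gr [-0.0641 -0.0666]
```

View pics/wr8c.png

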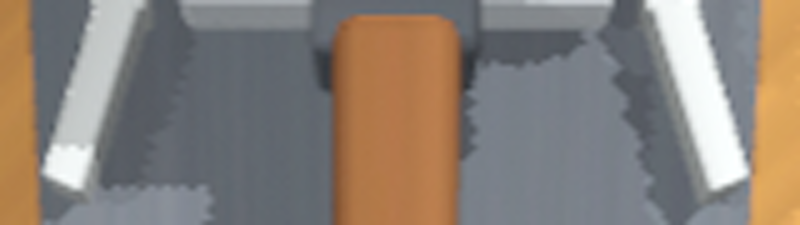

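```bash
python3 - <<'E'
from h import *
snap('scene','sc9'); a=cv2.imread('pics/scene0.png');b=cv2.imread('pics/sc9.png')
print('narrow diff',np.abs(a[220:300,112:200].astype(int)-b[220:300,112:200]).mean())
E
```

```text
narrow diff 19.536363636363635
```

View pics/sc9.png

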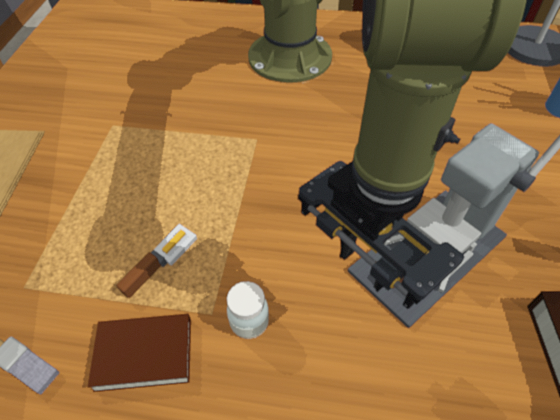

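The narrow holder is still at about (157,260) px, as before. The arm's shadow now falls across it, which would explain the image difference. The gripper is clear of everything.

```bash
python3 -c "
from cell import env
print(env.get_obs()['time_s']); print(env.sign_off())"
```

```text
12.1
the job is handed in; nothing more can be done
None
```

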